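# Lay the long sample canisters in the labelling cradle

### The job

Lay the two long sample canisters in the white notched cradle for labelling, one in each pair of V-grooves, each lying level across both rails, roughly centred between its ends, with cap and foot hanging free outside the rails. Either canister may go in either place and its cap may point either way. Leave the short canister where it is.

Things in the scene. Friction and masses are not known exactly. Their poses are not given: they have to be found in the camera images.
- long_a_mid (a point): One long canister: white plastic canister lying on the table: 170 mm long, round body 34 mm in diameter, red hexagonal cap (25 mm long) at its +x end and foot (15 mm long) at its -x end, both 38 mm across flats, so it does not roll. About 140 g. The point is its centre, half-way along and on its axis, 19 mm above the table as it lies; x runs along its axis.
- long_b_mid (a point): Other long canister, same: white plastic canister lying on the table: 170 mm long, round body 34 mm in diameter, red hexagonal cap (25 mm long) at its +x end and foot (15 mm long) at its -x end, both 38 mm across flats, so it does not roll. About 140 g. The point is its centre, half-way along and on its axis, 19 mm above the table as it lies; x runs along its axis.
- short_mid (a point): Short canister, not wanted: white plastic canister lying on the table: 100 mm long, round body 34 mm in diameter, red hexagonal cap (25 mm long) at its +x end and foot (15 mm long) at its -x end, both 38 mm across flats, so it does not roll. About 90 g. The point is its centre, half-way along and on its axis, 19 mm above the table as it lies; x runs along its axis.
- cradle: White cradle fixed to the table, origin at its centre at table height. Base 110 x 164 x 8 mm (x, y, z); two notched rails along y, 12 mm thick, centred at x = -38 and +38, nothing else between them. Each has two 90 degree V-grooves at y = -45 and +45: bottom 20, rail top 45 above the table, 50 wide at the top. A canister lies along x across both rails; seated, its axis is 44 mm above the table.
Things that resemble listed ones, but are neither listed nor needed, are in the scene too. What is shaped like the part that bears long_a_mid but blue or turquoise is not meant.

How it is judged:
At the end, for the whole second after the job is handed in: Both long canisters rest in the cradle, one per groove pair: centre within 20 mm along and 8 mm across the groove, 39 to 49 mm above the table, axis within 0.15 rad of the grooves, cap either way. Short canister within 30 mm of its start ((((x of long_a_mid in the frame of cradle between -0.02 and 0.02 m and y of long_a_mid in the frame of cradle between 0.037 and 0.053 m and z of long_a_mid in the frame of cradle between 0.039 and 0.049 m) and (x of long_b_mid in the frame of cradle between -0.02 and 0.02 m and y of long_b_mid in the frame of cradle between -0.053 and -0.037 m and z of long_b_mid in the frame of cradle between 0.039 and 0.049 m)) or ((x of long_a_mid in the frame of cradle between -0.02 and 0.02 m and y of long_a_mid in the frame of cradle between -0.053 and -0.037 m and z of long_a_mid in the frame of cradle between 0.039 and 0.049 m) and (x of long_b_mid in the frame of cradle between -0.02 and 0.02 m and y of long_b_mid in the frame of cradle between 0.037 and 0.053 m and z of long_b_mid in the frame of cradle between 0.039 and 0.049 m))) and angle between the x axis of each of long_a_mid, long_b_mid and the x axis of cradle, either way round below 0.15 rad and linear speed of each of long_a, long_b below 0.02 m/s and angular speed of each of long_a, long_b below 0.2 rad/s and distance of short_mid from where it was at the start of the episode below 0.03 m); the robot touches nothing.
It fails at once if the short canister is moved by more than 30 mm (distance of short_mid from where it was at the start of the episode above 0.03 m).
It also fails if it takes over 53 s, if anything falls off the work surface, if the arm or the gripper's body presses on something with over 40 N, if the wrist force passes 120 N, or if a joint passes its speed limit or range.

### The arm

A 6-joint arm with a two-finger parallel gripper is mounted at the origin on the work surface. World frame = base frame: x ahead of the robot, y to its left, z up, the work surface at z = 0. Lengths are in m, angles in rad, forces in N, time in s.
With the tool pointing down it reaches from about 0.4 to 0.825 m from the base axis. Payload 7 kg.
Tool frame: the origin (TCP) lies at the very end of the fingers, on their centre line; the grasp point (between the pads) lies 19 mm behind it; z points along the fingers, y is the line along which they close (so a half turn about z gives the same grasp; the last joint's range is limited). The gripper opens to 85 mm and grips with 20 to 120 N. Pads are 22 mm wide; open, the fingers measure 114 mm over their backs; the gripper's body (76 mm by 85 mm) begins 54 mm behind the grasp point. The pads swing forward as they close: fully open they stand 13 mm farther back than shut.
Start: joints at [-0.817, 0.359, 0.012, 0, -1.224, -0.288], TCP at [0.303, -0.603, 0.231] pointing down, gripper open.
Joint ranges: [-3.07, 3.07], [-1.43, 2.12], [-1.02, 1.25], [-3.03, 1.67], [-3.05, -0], [-3.03, 3.03]. Speed limits (rad/s): [2.39, 2.39, 3.01, 3.14, 3.14, 3.14].

### API

Orientations are given as a unit quaternion [w, x, y, z].
In Python, from plant import robot gives the robot as it stands. The module is installed in compiled form; this text tells all that it offers.
- The arm moves only by the tool carry_out, never from a script. Its argument "rows" is a list of rows, each a list of 5 numbers: the closure, from 0 (fully open) to 1 (shut), then the shift along the tool's x, y, z in mm, then the turn about the tool's z in degrees. A call has 1 to 12 rows; each row shifts and turns the commanded pose from where the row before left it, along the tool's axes as they then stand; what a row does not reach is not made up. A row lasts 1/10 s, in which the tool goes at most 50 mm and 8.59 degrees, less where a joint would pass 70% of its speed; a pose out of reach is approached as far as the arm can. A call with a gripper value outside its range is refused whole. The fingers move at their own pace and stop on an object; the grip force is fixed at half the most. Time passes only in rows, so rows that do not move let the fingers close. It gives the time, the measured TCP pose, the force, the opening and the grip force at its end, in the units of the state.
- robot.get_obs(): the state, without advancing time (a new reading comes with each control period).
- robot.grab_frame(name): name is "scene" or "top"; returns a dict with "img" (420x560x3 uint8, red, green, blue), "fx", "fy", "cx", "cy" (pixels), "xyz" and "attitude" of the camera in the world. Camera axes: x right, y up, looking along -z (the intrinsics and any distortion apply to the point x, -y, -z); pixel columns grow to the right and rows downward; lengths in m; the calibration is good to about 2 mm. A picture is of the moment at which its call begins. There is no depth.
- robot.job_done(): hands the job in; it is judged then, once.
The state is a dict: "time": time; "qpos": joint angles; "joint_velocities": joint speeds; "effort": joint torques, N m; "tcp_pos": TCP position; "tool_rot": TCP orientation; "ft_force": force on the tool from outside, world axes, zero at the start; "wrist_torque": the same for the moment, N m; "grip_width": finger opening in m; "grip_force": force on a finger pad.
Only numpy, scipy, OpenCV 4.12 (cv2) and the standard library are available. Lean on these libraries where they do the work, as an engineer would, in place of code of your own. Each camera call takes 0.05 s, during which the arm holds its last target. There are 200 camera calls.

## Working session

There is one attempt and no reset: what is moved stays moved. The work goes in short steps, Python scripts to look and compute and a tool call to move; the robot and the scene stay as the last step left them, time stands still between calls to the robot, and variables do not carry over. Pictures are saved under pics/ and viewed, at most 10 in all, crops included, and the job is handed in when it is done.

Besides the shell and the picture viewer there is one more tool, called after ">>>" in YAML: its name, and indented under it one key for each argument. carry_out: Moves the arm, as the interface text tells. Its arguments: {"type":"object","properties":{"rows":{"type":"array"}},"required":["rows"]}

```bash
mkdir -p pics
cat > h.py <<'E'
import numpy as np, cv2
from scipy.spatial.transform import Rotation as R
from plant import robot
def cam(n):
    f=robot.grab_frame(n); return f
def rot(f):
    a=np.array(f["attitude"],float)
    return a.reshape(3,3) if a.size==9 else R.from_quat(a,scalar_first=True).as_matrix()
def ray(f,u,v,z):
    d=rot(f)@np.array([(u-f["cx"])/f["fx"],-(v-f["cy"])/f["fy"],-1]); o=np.array(f["xyz"])
    return o+d*(z-o[2])/d[2]
def proj(f,p):
    c=rot(f).T@(np.array(p)-f["xyz"]); return f["cx"]+f["fx"]*c[0]/-c[2], f["cy"]-f["fy"]*c[1]/-c[2]
E
python3 - <<'E'
from h import *
for n in("scene","top"):
    f=cam(n); cv2.imwrite(f"pics/{n}0.png",f["img"][:,:,::-1]); print({k:v for k,v in f.items() if k!="img"})
print(robot.get_obs())
E
```

```text
{'fx': 469.7122917838753, 'fy': 469.7122917838753, 'cx': 283.55467187877264, 'cy': 207.2761273736298, 'xyz': array([ 1.31791166, -0.06082708,  0.65304284]), 'attitude': array([0.65337357, 0.33909354, 0.31684781, 0.59810201])}
{'fx': 487.73894055046003, 'fy': 487.73894055046003, 'cx': 283.46407879007995, 'cy': 209.77826690606443, 'xyz': array([ 0.27996642, -0.01873448,  1.42826734]), 'attitude': array([-0.70072749, -0.04775793,  0.02909094,  0.71123406])}
{'time': 0.1, 'qpos': array([-8.16863894e-01,  3.59313365e-01,  1.11720595e-02, -3.02728878e-04,
       -1.22411362e+00, -2.88090397e-01]), 'joint_velocities': array([ 1.35543456e-05, -1.76814965e-03,  2.35555103e-03,  2.04213056e-03,
        7.11587212e-04, -1.82134391e-04]), 'effort': array([-6.73061586e-04, -5.84765625e+01,  2.94108921e+01,  6.95455089e+00,
       -3.18018880e-03, -5.53159694e-06]), 'tcp_pos': array([ 0.30297249, -0.60270996,  0.23046905]), 'tool_rot': array([-2.39577086e-04, -2.30770437e-01,  9.73007941e-01,  7.03375595e-04]), 'ft_force': array([-0.43836868,  0.44783826, -0.19759813]), 'wrist_torque': array([ 0.04357491, -0.04131062, -0.03250533]), 'grip_force': 0.0, 'grip_width': 0.08545746353830314}
```

View pics/top0.png

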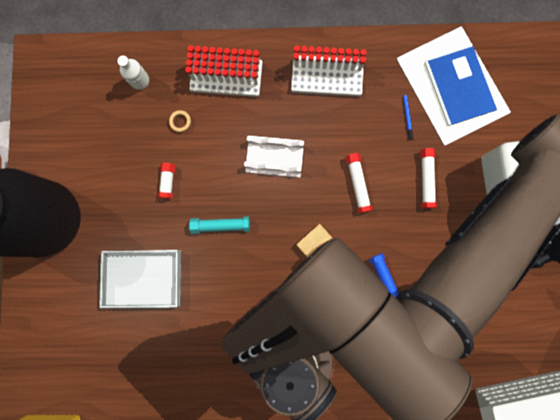

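View pics/scene0.png

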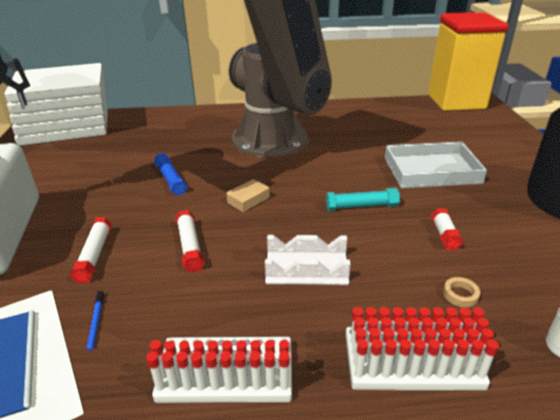

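The top view shows these candidates:
- Red-capped white canisters about 57 px long at (359,183) and (429,179). These are the two long ones: white body, red ends, about 170 mm.
- A short one at (166,181), about 35 px, so about 100 mm. It stays where it is.
- A turquoise tube at (219,226) and a blue tube at (383,275), both decoys.

The cradle is at (275,157), with its rails running along image columns. Next I'll measure and confirm in a crop.

```bash
cat > m.py <<'E'
from h import *
def cans(f,boxes,z=0.019):
    im=f["img"]; hsv=cv2.cvtColor(im,cv2.COLOR_RGB2HSV); H,S,V=cv2.split(hsv)
    red=((H<8)|(H>172))&(S>170)&(V>110); wh=(S<60)&(V>120)
    out=[]
    for (a,b,c,d) in boxes:
        m=np.zeros(H.shape,np.uint8); m[b:d,a:c]=((red|wh)[b:d,a:c])*255
        cs,_=cv2.findContours(m,cv2.RETR_EXTERNAL,cv2.CHAIN_APPROX_NONE)
        r=cv2.minAreaRect(max(cs,key=cv2.contourArea)); P=cv2.boxPoints(r)
        e=sorted([(np.linalg.norm(P[i]-P[(i+1)%4]),i) for i in range(4)])
        A,B=[ray(f,*((P[i]+P[(i+1)%4])/2),z) for _,i in e[:2]]
        if A[0]<B[0]: A,B=B,A
        d=A-B; 
        out.append(((A+B)/2,np.linalg.norm(d),np.degrees(np.arctan2(d[1],d[0])),r))
    return out
E
python3 - <<'E'
from m import *
f=cam("top")
for o in cans(f,[(340,145,380,220),(412,140,446,216),(150,155,182,206)]): print(o)
im=f["img"][:,:,::-1]
c=im[130:220,235:450]; cv2.imwrite("pics/crop1.png",cv2.resize(c,None,fx=3.7,fy=3.7,interpolation=cv2.INTER_CUBIC))
for p in [(275,157)]: print(ray(f,*p,0.03))
E
```

```text
(array([ 0.51165585, -0.20210085,  0.019     ]), np.float64(0.17689314708366766), np.float64(11.022886888476773), ((358.4964599609375, 182.30288696289062), (60.18971633911133, 15.737862586975098), 77.09259033203125))
(array([ 0.52195469, -0.40482105,  0.019     ]), np.float64(0.17471954142895238), np.float64(-0.5579086177243572), ((428.3749084472656, 177.55911254882812), (59.39710998535156, 15.24446964263916), 87.91743469238281))
(array([0.52874991, 0.36088329, 0.019     ]), np.float64(0.10654210656387376), np.float64(-3.3378899564350513), ((166.54820251464844, 179.82485961914062), (15.318116188049316, 35.76601791381836), 4.085616588592529))
[0.58837373 0.03986398 0.03      ]
```

View pics/crop1.png

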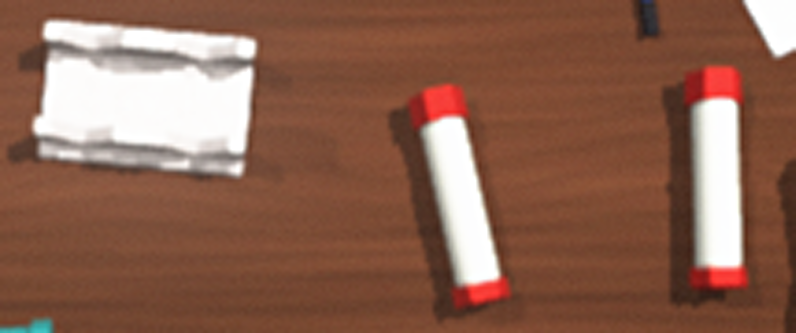

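Both long canisters are confirmed. Each has its cap toward +x: at crop (437,103) and (714,82), with feet at (480,292) and (718,277). The cradle's white outline runs from crop (45,20) to (240,176), so I'll measure it from its corners and cross-check in the scene view.

Run:
```python
from m import *
f=cam("top")
q=lambda x,y:(235+(x+.5)/3.7-.5,130+(y+.5)/3.7-.5)
far=[ray(f,*q(*p),.03) for p in((45,20),(256,40))]; near=[ray(f,*q(*p),.004) for p in((38,158),(241,176))]
print(far,near)
for a,b in(far,near): d=a-b;print(np.linalg.norm(d[:2]),np.degrees(np.arctan2(-d[0],d[1])))
print(np.mean(far+near,0), np.linalg.norm((np.mean(far,0)-np.mean(near,0))[:2]))
g=cam("scene")["img"][:,:,::-1][220:295,250:365]
cv2.imwrite("pics/crop2.png",cv2.resize(g,None,fx=6,fy=6,interpolation=cv2.INTER_CUBIC))
```

```text
[array([0.65569687, 0.12207958, 0.03      ]), array([ 0.63605556, -0.04512721,  0.03      ])] [array([0.5494773 , 0.13092314, 0.004     ]), array([ 0.53187359, -0.03164962,  0.004     ])]
0.16835644321823062 -6.6996723285196245
0.16352306418571935 -6.180022819524562
[0.59327583 0.04405647 0.017     ] 0.10579111682598002
```

View pics/crop2.png

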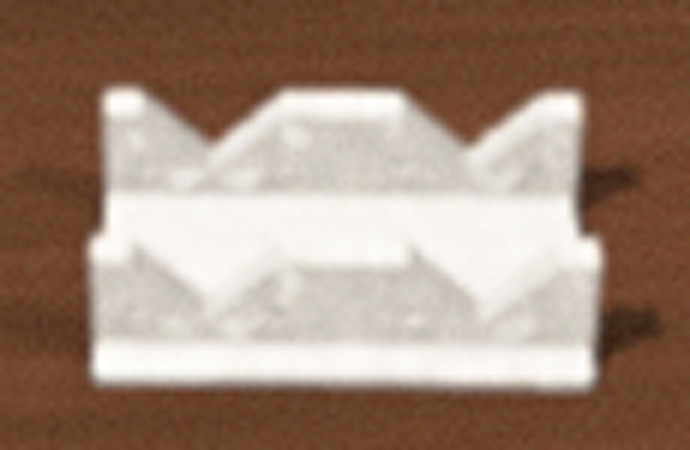

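Run:
```python
from m import *
f=cam("scene")
q=lambda x,y:(250+(x+.5)/6-.5,220+(y+.5)/6-.5)
def pr(t,ps,z):
    P=[ray(f,*q(*p),z)[:2] for p in ps]; d=P[1]-P[0]; print(t,np.round(P,4).tolist(),np.round(np.mean(P,0),4),np.linalg.norm(d).round(4),np.degrees(np.arctan2(-d[0],d[1])).round(1))
pr("base front x=+55 w164",((93,384),(597,389)),0)
pr("front groove bottoms x=+44 w90",((210,310),(487,318)),.020)
pr("rear rail top back x=-44 w164",((104,90),(582,93)),.045)
pr("rear groove skyline x=-44 w90",((211,142),(469,150)),.020)
c=np.array([.593,.044]);y=np.radians(-6.5);ex=np.array([np.cos(y),np.sin(y)])
for k in(.055,.044,-.044):print(k,c+k*ex)
# scene canisters too
print(robot.get_obs()["time"])
```

```text
base front x=+55 w164 [[0.6384, -0.0459], [0.6561, 0.1189]] [0.6473 0.0365] 0.1658 -6.1
front groove bottoms x=+44 w90 [[0.6281, -0.0061], [0.6404, 0.084]] [0.6343 0.039 ] 0.091 -7.8
rear rail top back x=-44 w164 [[0.5394, -0.0356], [0.5568, 0.1303]] [0.5481 0.0474] 0.1668 -6.0
rear groove skyline x=-44 w90 [[0.5409, 0.0017], [0.5539, 0.0921]] [0.5474 0.0469] 0.0914 -8.2
0.055 [0.64764645 0.03777382]
0.044 [0.63671716 0.03901906]
-0.044 [0.54928284 0.04898094]
0.3
```

Centre of cradle is about (0.5915, 0.043), yaw -6.5°. The two views agree within 3 mm and the sizes match the description. I'll go above the right-hand long canister (B) first.

```bash
cat > d.py <<'E'
from h import *
import sys
def delta(x,y,z,yaw):
    o=robot.get_obs(); M=R.from_quat(o["tool_rot"],scalar_first=True).as_matrix()
    y0=np.degrees(np.arctan2(M[1,0],M[0,0])); t=-((yaw-y0+90)%180-90)
    s=np.radians(y0-t); d=(np.array([x,y,z])-o["tcp_pos"])*1e3
    print("t",o["time"],"tcp",o["tcp_pos"].round(4),"yaw",y0.round(2),"tilt",M[:,2].round(3),"w",o["grip_width"].round(4),"j6",o["qpos"][5].round(2))
    print("turn",t.round(1),"then shift",np.round([d[0]*np.cos(s)+d[1]*np.sin(s),d[0]*np.sin(s)-d[1]*np.cos(s),-d[2]],1))
delta(*map(float,sys.argv[1:5]))
E
python3 d.py .520 -.405 .12 -0.6
```

```text
Traceback (most recent call last):
  File "d.py", line 9, in <module>
    delta(*map(float,sys.argv[1:5]))
    ~~~~~^^^^^^^^^^^^^^^^^^^^^^^^^^^
  File "d.py", line 7, in delta
    print("t",o["time"],"tcp",o["tcp_pos"].round(4),"yaw",y0.round(2),"tilt",M[:,2].round(3),"w",o["grip_width"].round(4),"j6",o["qpos"][5].round(2))
                                                                                                 ^^^^^^^^^^^^^^^^^^^^^
AttributeError: 'float' object has no attribute 'round'
```

```bash
sed -i 's/o\["grip_width"\].round(4)/round(o["grip_width"],4)/' d.py; python3 d.py .520 -.405 .12 -0.6
```

```text
t 0.3 tcp [ 0.3031 -0.603   0.231 ] yaw -153.31 tilt [-0.  0. -1.] w 0.0853 j6 -0.29
turn 27.3 then shift [-214.8  200.2  111. ]
```

>>> carry_out:
  rows:
    - [0,0,0,0,7]
    - [0,0,0,0,7]
    - [0,0,0,0,7]
    - [0,0,0,0,6.3]
    - [0,-27,25,13,0]
    - [0,-27,25,13,0]
    - [0,-27,25,14,0]
    - [0,-27,25,14,0]
    - [0,-27,25,14,0]
    - [0,-27,25,14,0]
    - [0,-27,25,14,0]
    - [0,-26,25,15,0]

```text
time: 1.5
tcp_pos: [0.5214, -0.4043, 0.12]
tool_rot: [0.0, 0.005, 1.0, -0.0]
ft_force: [0.2, -0.5, -0.6]
grip_width: 0.0856
grip_force: 0.0
```

>>> carry_out:
  rows:
    - [0,0,0,0,0]
    - [0,0,0,0,0]

```text
time: 1.7
tcp_pos: [0.5206, -0.4046, 0.1197]
tool_rot: [-0.001, 0.004, 1.0, 0.0]
ft_force: [-0.2, -0.6, 0.4]
grip_width: 0.0855
grip_force: 0.0
```

```bash
python3 d.py .520 -.405 .004 -0.6
python3 - <<'E'
from m import *
f=cam("top");g=cam("scene")
o=robot.get_obs()["tcp_pos"]; print(proj(f,o),proj(g,o))
cv2.imwrite("pics/v3.png",cv2.resize(np.hstack([f["img"][100:300,330:530],g["img"][130:330,20:220]])[:,:,::-1],None,fx=2,fy=2))
E
```

```text
t 1.7 tcp [ 0.5206 -0.4046  0.1197] yaw 179.49 tilt [-0.001  0.    -1.   ] w 0.0855 j6 -1.21
turn 0.1 then shift [  0.6  -0.4 115.7]
(np.float64(438.89340700028106), np.float64(171.47307554618664)) (np.float64(79.49221750696049), np.float64(209.46566284934042))
```

View pics/v3.png

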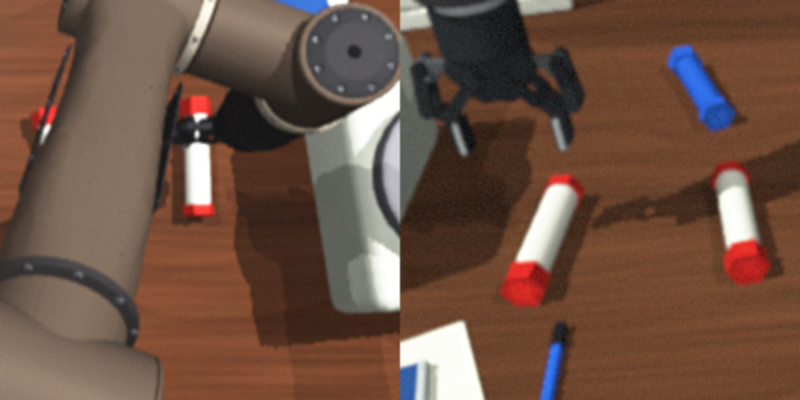

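The close view shows the open fingers straddling canister B in the top view (crop 197,130). The scene view shows both pads aimed either side of it. I'll descend and grip.

>>> carry_out:
  rows:
    - [0,0,0,35,0]
    - [0,0,0,35,0]
    - [0,0,0,25,0]
    - [0,0,0,14,0]
    - [0,0,0,6,0]
    - [0,0,0,0,0]
    - [1,0,0,0,0]
    - [1,0,0,0,0]
    - [1,0,0,0,0]
    - [1,0,0,0,0]
    - [1,0,0,0,0]
    - [1,0,0,0,0]

```text
time: 3.0
tcp_pos: [0.521, -0.4057, 0.0065]
tool_rot: [0.001, 0.005, 1.0, -0.0]
ft_force: [-1.1, 0.3, 5.0]
grip_width: 0.0326
grip_force: 59.6
```

>>> carry_out:
  rows:
    - [1,0,0,0,0]
    - [1,0,0,-10,0]
    - [1,0,0,-25,0]
    - [1,0,0,-35,0]
    - [1,0,0,-35,0]
    - [1,0,0,-35,0]
    - [1,0,0,0,0]
    - [1,0,0,0,0]

```text
time: 3.8
tcp_pos: [0.5205, -0.4053, 0.1466]
tool_rot: [0.001, 0.005, 1.0, -0.0]
ft_force: [-0.3, 0.9, -2.3]
grip_width: 0.0322
grip_force: 59.7
```

```bash
python3 d.py .5966 .0877 .145 -6.5
python3 - <<'E'
from m import *
f=cam("top");g=cam("scene")
cv2.imwrite("pics/v4.png",cv2.resize(np.hstack([f["img"][80:280,330:530],g["img"][100:300,20:220]])[:,:,::-1],None,fx=2,fy=2))
E
```

```text
t 3.8 tcp [ 0.5205 -0.4053  0.1466] yaw 179.38 tilt [ 0.002 -0.    -1.   ] w 0.0322 j6 -1.21
turn 5.9 then shift [-19.8 498.4   1.6]
```

View pics/v4.png

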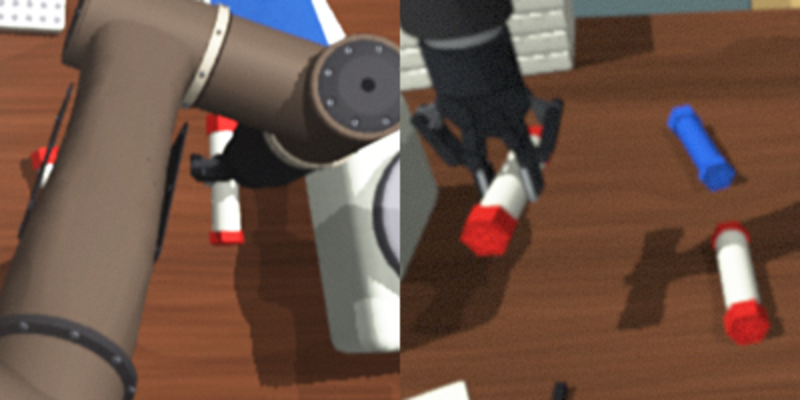

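The canister is held: cap at crop (222,115), foot at (227,240) in the top view, and it looks level. I'll check where the grip sits along its axis.

Run:
```python
from m import *
f=cam("top")
hsv=cv2.cvtColor(f["img"],cv2.COLOR_RGB2HSV);H,S,V=cv2.split(hsv)
red=(((H<8)|(H>172))&(S>150)&(V>90)).astype(np.uint8)
n,l,s,c=cv2.connectedComponentsWithStats(red)
for i in range(1,n):
    if s[i][4]>15 and 420<c[i][0]<470 and 120<c[i][1]<220:
        x,y,w,h,_=s[i]; print(s[i],ray(f,c[i][0],y,.159),ray(f,c[i][0],y+h,.159))
g=cam("scene");hsv=cv2.cvtColor(g["img"],cv2.COLOR_RGB2HSV);H,S,V=cv2.split(hsv)
red=(((H<8)|(H>172))&(S>150)&(V>90)).astype(np.uint8)
n,l,s,c=cv2.connectedComponentsWithStats(red)
print([(s[i].tolist(),c[i].round(1)) for i in range(1,n) if s[i][4]>15 and c[i][0]<110 and c[i][1]<240])
p=np.array([.5205,-.405,.159])
print("expected cap front face centre",proj(g,p+[.085,0,0]),"cap mid",proj(g,p+[.0725,0,0]))
```

```text
[432 137  17  12 129] [ 0.60525962 -0.39850276  0.159     ] [ 0.57299419 -0.39696561  0.159     ]
[434 195  18   8 117] [ 0.45072841 -0.40138586  0.159     ] [ 0.42975476 -0.40036848  0.159     ]
[([84, 162, 8, 6, 35], array([ 87.5, 164.6])), ([50, 202, 29, 27, 557], array([ 63.8, 215.6]))]
expected cap front face centre (np.float64(61.56129749052849), np.float64(219.1067892868324)) cap mid (np.float64(63.650337445655936), np.float64(215.0657406123822))
```

It is level and centred on the grip within about 3 mm, so I'll carry it to the +y groove.

>>> carry_out:
  rows:
    - [1,0,0,0,5.9]
    - [1,-2,30,0,0]
    - [1,-2,48,0,0]
    - [1,-2,48,0,0]
    - [1,-2,48,0,0]
    - [1,-2,48,0,0]
    - [1,-2,48,0,0]
    - [1,-2,48,0,0]
    - [1,-2,48,0,0]
    - [1,-2,48,0,0]
    - [1,-2,48,0,0]
    - [1,-1,36,0,0]

```text
time: 5.2
tcp_pos: [0.5974, 0.0896, 0.1443]
tool_rot: [-0.001, 0.056, 0.998, -0.0]
ft_force: [-0.5, -0.6, -2.2]
grip_width: 0.0321
grip_force: 59.8
```

>>> carry_out:
  rows:
    - [1,0,0,0,0]
    - [1,0,0,0,0]
    - [1,0,0,0,0]

```text
time: 5.5
tcp_pos: [0.597, 0.0864, 0.1445]
tool_rot: [-0.001, 0.057, 0.998, -0.0]
ft_force: [-0.3, -0.2, -1.0]
grip_width: 0.0321
grip_force: 59.9
```

```bash
python3 d.py .5966 .0877 .07 -6.5
```

```text
t 5.5 tcp [0.597  0.0864 0.1445] yaw 173.47 tilt [-0.002 -0.001 -1.   ] w 0.0321 j6 -2.15
turn -0.0 then shift [ 0.6  1.3 74.5]
```

>>> carry_out:
  rows:
    - [1,0,1.3,20,0]
    - [1,0,0,27,0]
    - [1,0,0,20,0]
    - [1,0,0,8,0]
    - [1,0,0,0,0]
    - [1,0,0,0,0]

```text
time: 6.1
tcp_pos: [0.5983, 0.0879, 0.0711]
tool_rot: [0.0, 0.057, 0.998, 0.0]
ft_force: [0.8, -0.4, -1.5]
grip_width: 0.0321
grip_force: 59.9
```

```bash
python3 d.py .5966 .0877 .0325 -6.5
python3 - <<'E'
from m import *
f=cam("top");g=cam("scene")
cv2.imwrite("pics/v5.png",cv2.resize(np.hstack([f["img"][90:240,190:340],g["img"][160:310,240:390]])[:,:,::-1],None,fx=2.6,fy=2.6))
E
```

```text
t 6.1 tcp [0.5983 0.0879 0.0711] yaw 173.46 tilt [ 0.001  0.    -1.   ] w 0.0321 j6 -2.15
turn -0.0 then shift [ 1.7 -0.4 38.6]
```

View pics/v5.png

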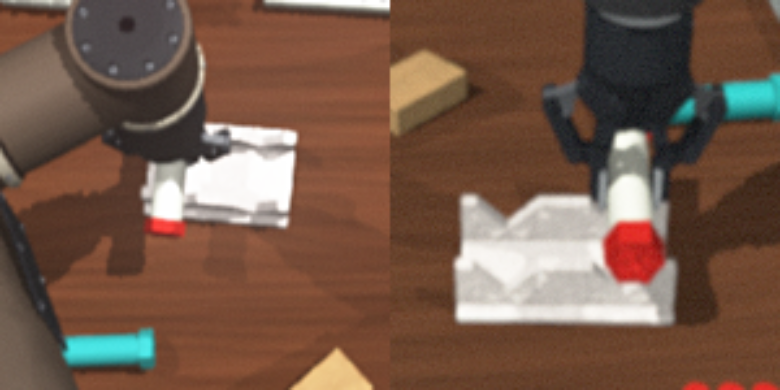

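The canister hangs above the right-hand groove: cap at crop (634,252), groove near (625,265), and it is aligned. I'll lower, release and rise.

>>> carry_out:
  rows:
    - [1,0,0,15,0]
    - [1,0,0,13,0]
    - [1,0,0,7,0]
    - [1,0,0,2.5,0]
    - [1,0,0,0,0]
    - [1,0,0,0,0]

```text
time: 6.8
tcp_pos: [0.5974, 0.0873, 0.0331]
tool_rot: [-0.0, 0.057, 0.998, -0.001]
ft_force: [-0.9, -5.5, 2.1]
grip_width: 0.0325
grip_force: 60.2
```

```bash
python3 d.py .5966 .0877 .0325 -6.5; python3 -c "
from h import *;o=robot.get_obs();print(o['ft_force'],o['wrist_torque'])"
```

```text
t 6.8 tcp [0.5974 0.0873 0.0331] yaw 173.5 tilt [-0.001 -0.001 -1.   ] w 0.0325 j6 -2.15
turn -0.0 then shift [0.9 0.3 0.6]
[-0.86841386 -5.48279893  2.0524867 ] [-1.94738395  0.34090645  0.10695883]
```

>>> carry_out:
  rows:
    - [0.7,0,0,0,0]
    - [0.4,0,0,0,0]
    - [0.2,0,0,0,0]
    - [0,0,0,0,0]
    - [0,0,0,0,0]
    - [0,0,0,-15,0]
    - [0,0,0,-35,0]
    - [0,0,0,-45,0]
    - [0,0,0,-35,0]
    - [0,0,0,0,0]

```text
time: 7.8
tcp_pos: [0.6008, 0.0894, 0.1688]
tool_rot: [0.005, 0.056, 0.998, 0.002]
ft_force: [-0.2, 0.3, -0.2]
grip_width: 0.0853
grip_force: 0.0
```

```bash
python3 d.py .510 -.202 .13 11
python3 - <<'E'
from m import *
f=cam("top");g=cam("scene")
print([o[:3] for o in cans(f,[(340,145,380,220)])])
E
```

```text
t 7.8 tcp [0.6008 0.0894 0.1688] yaw 173.55 tilt [ 0.009  0.003 -1.   ] w 0.0853 j6 -2.15
turn -17.5 then shift [ 144.8 -268.7   38.8]
[(array([ 0.51189473, -0.20232849,  0.019     ]), np.float64(0.17737873017836148), np.float64(11.55792801081404))]
```

>>> carry_out:
  rows:
    - [0,0,0,0,-7]
    - [0,0,0,0,-7]
    - [0,0,0,0,-3.5]
    - [0,18,-33,4,0]
    - [0,18,-34,4,0]
    - [0,18,-34,4,0]
    - [0,18,-34,4,0]
    - [0,18,-34,4,0]
    - [0,18,-34,4,0]
    - [0,18,-34,4,0]
    - [0,15,-31,5,0]
    - [0,0,0,0,0]

```text
time: 9.1
tcp_pos: [0.5077, -0.2043, 0.1274]
tool_rot: [-0.002, -0.094, 0.996, 0.0]
ft_force: [-0.9, 0.4, -0.4]
grip_width: 0.0853
grip_force: 0.0
```

>>> carry_out:
  rows:
    - [0,0,0,0,0]
    - [0,0,0,0,0]

```text
time: 9.3
tcp_pos: [0.5103, -0.2012, 0.1291]
tool_rot: [-0.001, -0.096, 0.995, 0.0]
ft_force: [0.3, -0.4, 0.9]
grip_width: 0.085
grip_force: 0.0
```

```bash
python3 d.py .510 -.202 .004 11.3
python3 - <<'E'
from m import *
f=cam("top");g=cam("scene")
cv2.imwrite("pics/v6.png",cv2.resize(np.hstack([f["img"][90:240,240:440],g["img"][160:310,150:350]])[:,:,::-1],None,fx=2,fy=2))
E
```

```text
t 9.3 tcp [ 0.5103 -0.2012  0.1291] yaw -169.0 tilt [-0.001  0.    -1.   ] w 0.085 j6 -1.36
turn -0.3 then shift [  0.4  -0.7 125.1]
```

View pics/v6.png

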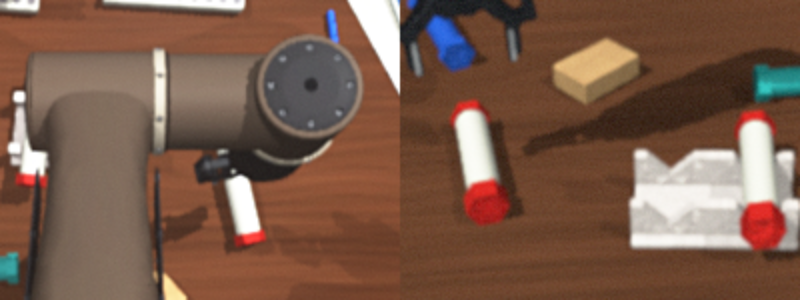

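Canister B lies seated in the right-hand groove: cap at crop (763,225), foot at (757,122), both hanging free. The gripper is above canister A, aligned. I'll descend and grip.

>>> carry_out:
  rows:
    - [0,0,0,35,0]
    - [0,0,0,38,0]
    - [0,0,0,30,0]
    - [0,0,0,14,0]
    - [0,0,0,6,0]
    - [0,0,0,0,0]
    - [1,0,0,0,0]
    - [1,0,0,0,0]
    - [1,0,0,0,0]
    - [1,0,0,0,0]
    - [1,0,0,0,0]
    - [1,0,0,0,0]

```text
time: 10.6
tcp_pos: [0.5111, -0.2017, 0.0079]
tool_rot: [0.001, -0.096, 0.995, -0.0]
ft_force: [-0.7, 0.8, 6.4]
grip_width: 0.0324
grip_force: 59.0
```

>>> carry_out:
  rows:
    - [1,0,0,0,0]
    - [1,0,0,-10,0]
    - [1,0,0,-25,0]
    - [1,0,0,-35,0]
    - [1,0,0,-35,0]
    - [1,0,0,-35,0]
    - [1,0,0,0,0]
    - [1,0,0,0,0]

```text
time: 11.4
tcp_pos: [0.5106, -0.2016, 0.1481]
tool_rot: [0.001, -0.096, 0.995, 0.0]
ft_force: [-0.1, -0.5, -2.8]
grip_width: 0.0323
grip_force: 59.8
```

```bash
python3 d.py .5864 -.0025 .145 -6.5
python3 - <<'E'
from m import *
# red blobs near the held canister, scene
g=cam("scene");hsv=cv2.cvtColor(g["img"],cv2.COLOR_RGB2HSV);H,S,V=cv2.split(hsv)
red=(((H<8)|(H>172))&(S>150)&(V>90)).astype(np.uint8)
n,l,s,c=cv2.connectedComponentsWithStats(red)
print([(s[i].tolist(),c[i].round(1)) for i in range(1,n) if s[i][4]>15 and c[i][0]<390 and c[i][1]<290])
o=robot.get_obs();p=o["tcp_pos"]+[0,0,.0125];a=np.radians(11.2);e=np.array([np.cos(a),np.sin(a),0])
print("expected cap mid",proj(g,p+.0725*e),"foot mid",proj(g,p-.0775*e))
E
```

```text
t 11.4 tcp [ 0.5106 -0.2016  0.1481] yaw -169.03 tilt [ 0.003  0.    -1.   ] w 0.0323 j6 -1.36
turn 17.5 then shift [-52.8 206.4   3.1]
[([173, 192, 25, 25, 486], array([185.2, 204.2])), ([317, 214, 22, 16, 128], array([326.9, 219.7])), ([321, 261, 22, 25, 416], array([331. , 272.6]))]
expected cap mid (np.float64(185.15100238808856), np.float64(204.67771136374967)) foot mid (np.float64(177.37593355277693), np.float64(166.4004402127047))
```

>>> carry_out:
  rows:
    - [1,0,0,0,6]
    - [1,0,0,0,6]
    - [1,0,0,0,5.5]
    - [1,-6,25,0,0]
    - [1,-10,36,0,0]
    - [1,-10,36,0,0]
    - [1,-10,36,0,0]
    - [1,-10,36,0,0]
    - [1,-7,37,0,0]
    - [1,0,0,0,0]
    - [1,0,0,0,0]

```text
time: 12.55
tcp_pos: [0.5856, -0.0023, 0.1451]
tool_rot: [-0.002, 0.056, 0.998, -0.0]
ft_force: [0.0, -1.2, -2.0]
grip_width: 0.0321
grip_force: 60.0
```

>>> carry_out:
  rows:
    - [1,0,0,20,0]
    - [1,0,0,27,0]
    - [1,0,0,20,0]
    - [1,0,0,7,0]
    - [1,0,0,0,0]
    - [1,0,0,0,0]
    - [1,0,0,0,0]

```text
time: 13.25
tcp_pos: [0.5872, -0.0031, 0.0739]
tool_rot: [0.001, 0.057, 0.998, 0.0]
ft_force: [0.3, -0.0, -0.9]
grip_width: 0.0321
grip_force: 60.0
```

```bash
python3 d.py .5864 -.0025 .034 -6.5
python3 - <<'E'
from m import *
f=cam("top");g=cam("scene")
cv2.imwrite("pics/v7.png",cv2.resize(np.hstack([f["img"][90:240,190:340],g["img"][160:310,240:390]])[:,:,::-1],None,fx=2.6,fy=2.6))
E
```

```text
t 13.25 tcp [ 0.5872 -0.0031  0.0739] yaw 173.48 tilt [ 0.002  0.    -1.   ] w 0.0321 j6 -2.01
turn -0.0 then shift [ 0.8  0.5 39.9]
```

View pics/v7.png

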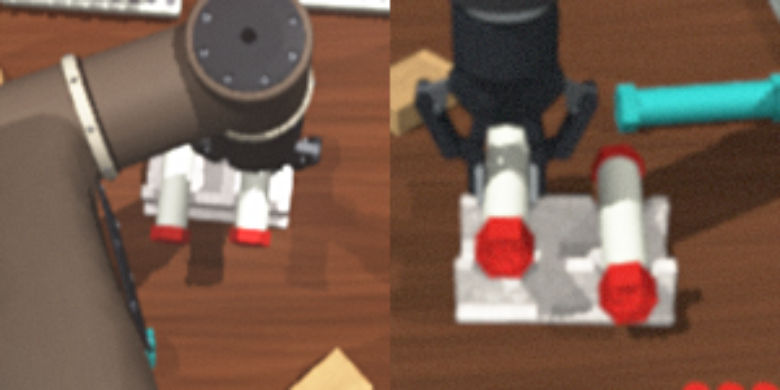

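Canister A hangs over the left groove (cap at crop (503,247)), parallel to seated B (cap at (628,292)). I'll lower and release.

>>> carry_out:
  rows:
    - [1,0,0,15,0]
    - [1,0,0,14,0]
    - [1,0,0,7,0]
    - [1,0,0,3.5,0]
    - [1,0,0,0,0]
    - [1,0,0,0,0]

```text
time: 13.95
tcp_pos: [0.5868, -0.003, 0.0338]
tool_rot: [0.0, 0.057, 0.998, 0.0]
ft_force: [-0.4, -1.0, -0.8]
grip_width: 0.0319
grip_force: 60.0
```

>>> carry_out:
  rows:
    - [0.7,0,0,0,0]
    - [0.4,0,0,0,0]
    - [0.2,0,0,0,0]
    - [0,0,0,0,0]
    - [0,0,0,0,0]
    - [0,0,0,-15,0]
    - [0,0,0,-35,0]
    - [0,0,0,-45,0]
    - [0,0,0,-35,0]
    - [0,0,0,0,0]

```text
time: 14.95
tcp_pos: [0.5896, -0.0025, 0.1692]
tool_rot: [0.005, 0.056, 0.998, 0.001]
ft_force: [0.0, 0.4, 0.2]
grip_width: 0.0853
grip_force: 0.0
```

>>> carry_out:
  rows:
    - [0,0,-30,0,0]
    - [0,0,-45,0,0]
    - [0,0,-45,0,0]
    - [0,0,-45,0,0]
    - [0,0,-45,0,0]
    - [0,0,-45,0,0]
    - [0,0,-45,0,0]
    - [0,0,-25,0,0]
    - [0,0,0,0,0]
    - [0,0,0,0,0]

```text
time: 15.95
tcp_pos: [0.5491, -0.3264, 0.1626]
tool_rot: [-0.0, 0.058, 0.998, 0.0]
ft_force: [0.1, 0.4, -0.3]
grip_width: 0.0854
grip_force: 0.0
```

Run:
```python
from m import *
f=cam("top");g=cam("scene")
print([o[:3] for o in cans(f,[(150,155,182,206)])])
def blobs(f,x0,y0,x1,y1):
    H,S,V=cv2.split(cv2.cvtColor(f["img"],cv2.COLOR_RGB2HSV))
    n,l,s,c=cv2.connectedComponentsWithStats((((H<8)|(H>172))&(S>150)&(V>90)).astype(np.uint8))
    return [c[i] for i in range(1,n) if s[i][4]>25 and x0<c[i][0]<x1 and y0<c[i][1]<y1]
y=np.radians(-6.5);Rt=np.array([[np.cos(y),np.sin(y)],[-np.sin(y),np.cos(y)]])
for f,b in((f,(230,100,330,210)),(g,(250,180,370,290))):
    for p in blobs(f,*b): print(p.round(1),(Rt@(ray(f,*p,.044)[:2]-[.5915,.043])).round(4))
cv2.imwrite("pics/v8.png",cv2.resize(np.hstack([f["img"][90:240,190:340],g["img"][160:310,240:390]])[:,:,::-1],None,fx=2.6,fy=2.6))
```

```text
[(array([0.52854922, 0.36076966, 0.019     ]), np.float64(0.10644474802950671), np.float64(-3.6508977483930085))]
[260.7 127.5] [0.0775 0.0459]
[291.8 130.8] [ 0.076  -0.0451]
[255.2 180. ] [-0.0782  0.0455]
[286.4 183.4] [-0.0795 -0.0449]
[285.3 218.6] [-0.1019 -0.047 ]
[327.  219.3] [-0.1008  0.0445]
[283.5 271.3] [ 0.0683 -0.0458]
[331.  272.5] [0.07   0.0443]
```

View pics/v8.png

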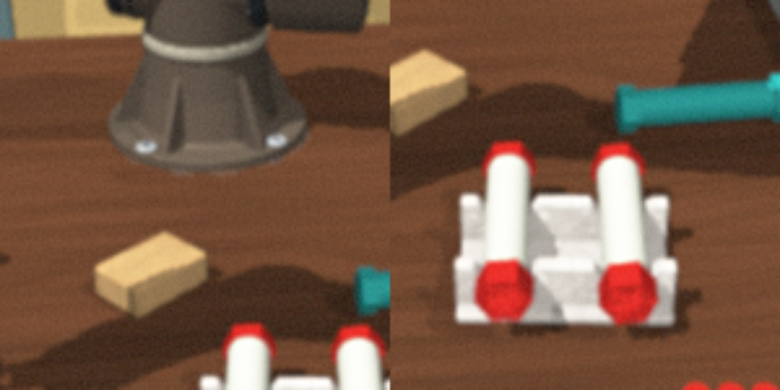

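Both canisters are seated and parallel: caps at crop (503,290) and (628,292), feet at (509,160) and (619,160). Measured y is ±45 mm in the cradle frame, x is within a few mm, and the short canister has not moved. I'm handing the job in.

```bash
python3 -c "
from plant import robot
print(robot.job_done())"
```

```text
the job is handed in; nothing more can be done
None
```

Both long canisters lie in the cradle, one per groove pair, level and within a few mm of centre by camera measurement; the short one hasn't moved, and I handed the job in at about 16 s of the 53 s allowed (no verdict was returned).

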